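Lock the brake nut of a label unwinder with its jam nut

ROBOT

A 6-joint arm with a two-finger parallel gripper is mounted at the origin on the work surface. World frame = base frame: x ahead of the robot, y to its left, z up, the work surface at z = 0. Lengths are in m, angles in rad, forces in N, time in s.
With the tool pointing down it reaches from about 0.3 to 0.775 m from the base axis. Payload 14.6 kg.
Tool frame: the origin (TCP) lies on the centre line of the jaws, within the pads' length; the fingertips stand 8 mm ahead of it and the grasp point (between the pads) lies 11 mm behind it; x points along the fingers, z is the direction in which the jaws open and shut, and the axes are right-handed (so a half turn about x gives the same grasp; the last joint's range is limited). The gripper opens to 94 mm and grips with 3 to 60 N. Pads are 16 mm wide; open, the fingers measure 119 mm over their backs; the gripper's body (75 mm by 177 mm) begins 78 mm behind the grasp point.
Start: joints at [1.271, 0.3, 1.521, -0, 1.321, -0.067], TCP at [0.127, 0.535, 0.213] pointing down, gripper open.
Joint ranges: [-3.03, 3.03], [-0.79, 2.21], [0.23, 2.52], [-1.04, 4.18], [0, 3.07], [-2.55, 2.55]. Speed limits (rad/s): [2.22, 2.22, 2.57, 3.14, 3.14, 3.14].

INTERFACE

Orientations are given as a unit quaternion [x, y, z, w].
In Python, from workcell import monitor, cams, job gives the robot as it stands. The module is installed in compiled form; this text tells all that it offers.
- The arm moves only by the shell command python3 -m inch 'ROWS'. ROWS is JSON, a list that holds one entry, the list of rows, each a list of 5 numbers: the gripper's target within -1 to 1 (shut at 1, half-way at 0, fully open at -1), then the shift along the world's x, y, z in m, then the turn about the world's z in rad. In form: [[[gripper, x, y, z, spin], ...]]. A call has 1 to 10 rows; each row is the pose to reach, as a shift and turn from the pose commanded when the call began; what a row does not reach only later rows make up. A row lasts 1/8 s, in which the tool goes at most 62.5 mm and 10.7 degrees, less where a joint would pass 70% of its speed; a pose out of reach is approached as far as the arm can. A call with a gripper value outside its range is refused whole. The fingers move at their own pace and stop on an object; the grip force is fixed at half the most. Time passes only in rows, so rows that repeat a pose let the fingers close. It gives the time, the measured TCP pose, the force and the opening at its end, in the units of the state.
- monitor.observe(): the state, without advancing time (a new reading comes with each control period).
- cams.snapshot(name): name is "side" or "top" or "wrist"; returns a dict with "image" (400x640x3 uint8, red, green, blue), "z_map" (400x640 float32, m along the optical axis (not along the pixel's ray), 0 where there is no reading), "fovy" (degrees; the focal length in pixels is half the picture's height over the tangent of half this angle, whatever the lens; pixels are square), "cx", "cy" (the principal point, pixels), "D" ([k1, k2, p1, p2, k3] as OpenCV has them; the pictures are not rectified), "rvec" (rotation vector, rad) and "tvec" (3), from world to camera coordinates, as OpenCV has them; the wrist camera has in their place "tool_from_camera" (4x4, takes a point from camera to tool coordinates, whose origin is the TCP and whose axes are the tool frame's). Camera axes: x right, y down, z forward; pixel columns grow to the right and rows downward; lengths in m; the calibration is good to about 2 mm. A picture is of the moment at which its call begins: read the wrist's pose just before it.
- job.sign_off(): hands the job in, once; it reports no verdict.
Trained networks look in a picture, given as the dict that the camera call returned (one of the last four; its "shot" number tells which), for a name from the list of things; names that differ only in an ending like _2 or _b are one class to them, and where a whole thing is asked for, a point or a joint stands for the part that bears it (a point fixed in the world has none). Each returns a list of dicts, best first, with "score" (0 to 1); they miss things now and then, are a little off and sometimes report something else, mostly with a low value. They report only what shows in the picture. A call takes as long as a camera call.
- cams.search_frame(picture, query): "uv" ([column, row] in pixels, amid what is visible of it).
- cams.spot_point(picture, query): "uv" ([column, row] in pixels: a listed point, or the origin of a listed thing).
The state is a dict: "t": time; "joints": joint angles; "joint_vel": joint speeds; "tau": joint torques, N m; "position": TCP position; "tcp_rot": TCP orientation; "force": force on the tool from outside, world axes, zero at the start; "wrist_torque": the same for the moment, N m; "finger_gap": opening from 0.0 (shut) to 1.0 (fully open).
Only numpy, scipy, OpenCV 4.12 (cv2) and the standard library are available. Lean on these libraries where they do the work, as an engineer would, in place of code of your own. Each camera call takes 0.05 s, during which the arm holds its last target. There are 200 camera calls.

TASK

The lower nut on the label unwinder's spindle sets the drag on the roll and must keep its setting: lock it. Push the larger open-end spanner fully home onto the lower nut with its handle beside the guide post and let go, so that the post keeps the spanner from turning, then tighten the thin jam nut clockwise down onto the lower nut to about 1.3 N m (at least 1.0, at most 1.6). Finally take the spanner off and lay it flat on the table clear of the unwinder, and leave everything else as it is.

Things in the scene. Friction and masses are not known exactly. Their poses are not given: they have to be found in the camera images.
- stand: Label unwinder fixed to the table. Origin on the table on the spindle axis, z up. Base plate 12 mm thick, x -195 to +120, y -115 to +155 mm. On it a paper roll (radius 99) under a flat aluminium flange disc, radius 95, top 94 mm above the table. The upright threaded spindle, 24 mm thick, ends 137 mm above the table and carries both nuts. Else only two posts rise above the disc, beside it.
- guide_post: Steel post that stops the spanner, radius 9 mm, top 130 mm above the table; origin at its foot, at stand x -165, y +24.5, z +12 mm. A spanner on the lower nut along the stand's x axis, handle to -x, has it beside the handle on the +y side, 3.5 mm away; turning clockwise from above brings the handle against it. Bends above 12 N. The other post (x +40, y +132) is not used.
- lower_nut: Plain steel hexagon nut, 36 mm across flats, 21 mm high, standing on the flange disc. Origin on the spindle axis at its underside; two flats are square to its y axis, so a spanner goes on along its x axis. At the start its axes are the stand's. Turns with little friction (0.15 N m): the jam nut drags it round once they touch unless it is held. May turn 15 degrees at most.
- lower_corner (a point): Top corner of the lower nut, 20.8 mm from the spindle axis along the nut's x axis: shows how far it has turned.
- jam_nut: Plain steel hexagon nut, 36 mm across flats, only 12 mm high, above the lower nut: 21 to 33 mm above the disc. Origin on the spindle axis at its underside; two flats square to its y axis. Starts loose: turned clockwise from above it runs free for 0.3 to 1.15 rad (unknown), then meets the lower nut: about 0.7 N m at once, then 11 N m more per rad. Stays as left, height unchanged.
- jam_corner (a point): Top corner of the jam nut, 20.8 mm from the spindle axis along the nut's x axis. Fingers that reach below the jam nut's underside (115 mm above the table) hold the lower nut too, and nothing is tightened: keep the fingertips about 2.5 mm above it.
- spanner: Larger spanner: flat dark steel, 9 mm thick, 226 mm long, 0.3 to 0.48 kg, one open end. Origin at the underside of the handle, at about the balance point; x along it to the jaw, z up as it lies. Handle 24 mm wide, straight sides from x -120 to +20, rounded end at x -132. Head 63 mm wide; jaw 37 mm wide, prong tips at x +94. Starts flat on the table.
- spanner_jaw (a point): Point in the jaw at x +75 mm of the spanner, half its thickness up: lies on the spindle axis (within 5 mm) when the spanner is fully home, the throat about 0.6 mm from the nut's corner. The prongs then reach past the nut's flats.
- spanner_small: Smaller spanner of the same shape, 140 mm long, jaw 23 mm: does not fit. Leave it. Origin at the underside of its handle.
- jar_a: Full jar with a metal lid, radius 39 mm, 124 mm high, standing on the table. Origin under its centre. Leave it.
- jar_b: A second such jar. Leave it.
- lid: Loose jar lid, radius 36 mm, 14 mm high, on the table. Leave it.
- spare_roll: Spare label roll, radius 48 mm, 70 mm high, standing on the table. Leave it.

How it is judged:
By the outcome, as a careful person would: the job done as asked, in the order asked, and still so for the second after the job is handed in, with the robot touching nothing.
It also fails if it takes over 72 s, if anything falls off the work surface, if the arm or the gripper's body presses on something with over 40 N, if the wrist force passes 120 N, or if a joint passes its speed limit or range.

## Working session

There is one attempt and no reset: what is moved stays moved. The work goes in short steps, Python scripts to look and compute and a shell command to move; the robot and the scene stay as the last step left them, time stands still between calls to the robot, and variables do not carry over. Pictures are saved under pics/ and viewed, about 8 in all and at most 12, crops included, and the job is handed in when it is done.

```bash
mkdir -p pics; cat > h.py <<'E'
import numpy as np, cv2
from workcell import monitor, cams, job
from scipy.spatial.transform import Rotation as R
def cam(p, st=None):
    h=p["image"].shape[0]; f=h/2/np.tan(np.radians(p["fovy"])/2)
    K=np.array([[f,0,p["cx"]],[0,f,p["cy"]],[0,0,1]]); D=np.array(p["D"],float)
    if "rvec" in p:
        Rm=cv2.Rodrigues(np.array(p["rvec"],float))[0]; t=np.array(p["tvec"],float).ravel()
        return K,D,Rm.T,-Rm.T@t
    T=np.array(p["tool_from_camera"]); Rt=R.from_quat(st["tcp_rot"]).as_matrix()
    return K,D,Rt@T[:3,:3],Rt@T[:3,3]+np.array(st["position"])
def ray(p,uv,st=None):
    K,D,Rw,c=cam(p,st)
    n=cv2.undistortPoints(np.array([[uv]],float),K,D)[0,0]
    return c,Rw@np.array([n[0],n[1],1.])
def at_z(p,uv,z,st=None):
    c,d=ray(p,uv,st); return c+d*(z-c[2])/d[2]
def by_depth(p,uv,st=None):
    c,d=ray(p,uv,st); u,v=np.round(uv).astype(int); w=p["z_map"][v-1:v+2,u-1:u+2]; w=w[w>0]
    return c+d*np.median(w) if len(w) else None
def proj(p,X,st=None):
    K,D,Rw,c=cam(p,st); return cv2.projectPoints(np.array(X,float).reshape(-1,3),cv2.Rodrigues(Rw.T)[0],-Rw.T@c,K,D)[0].reshape(-1,2)
def cloud(p,st=None):
    K,D,Rw,c=cam(p,st); h,w=p["z_map"].shape
    g=np.stack(np.meshgrid(np.arange(w),np.arange(h)),-1).reshape(-1,1,2).astype(float)
    n=cv2.undistortPoints(g,K,D).reshape(h,w,2)
    X=np.concatenate([n,np.ones((h,w,1))],-1)*p["z_map"][...,None]
    X=X@Rw.T+c; X[p["z_map"]==0]=np.nan; return X
def save(p,name): cv2.imwrite("pics/"+name,p["image"][:,:,::-1])
E
cat > a.py <<'E'
from h import *
st=monitor.observe(); print(st)
Z=dict(stand=0,guide_post=.012,lower_nut=.094,lower_corner=.115,jam_nut=.115,jam_corner=.127,spanner=0,spanner_jaw=.0045,spanner_small=0,jar_a=0,lid=0,spare_roll=0)
for n in ["top","side"]:
    p=cams.snapshot(n); save(p,n+"0.png")
    print(n,p["fovy"],p["cx"],p["cy"],p["D"],cam(p)[3])
    for q in Z:
        for r in cams.spot_point(p,q)[:2]:
            print(n,q,round(r["score"],2),np.round(r["uv"],1),np.round(at_z(p,r["uv"],Z[q]),4))
E
python3 a.py
```

```text
{'t': 0.0, 'joints': array([ 1.27141712e+00,  3.00464449e-01,  1.52156492e+00, -2.87313015e-05,
        1.32071080e+00, -6.65890141e-02]), 'joint_vel': array([ 6.59812529e-04, -1.68904679e-03,  7.45551154e-04, -2.07775387e-05,
        1.47593175e-03, -1.94576579e-03]), 'tau': array([-1.68480554e-03, -5.31812561e+01, -3.52721214e+01,  7.07562268e-02,
        2.46234139e-02, -1.05894815e-04]), 'position': array([0.1268114 , 0.53492371, 0.21289681]), 'tcp_rot': array([-0.43879054,  0.55501016,  0.43831455,  0.55435273]), 'force': array([ 0.00290086, -0.57480521,  0.55942873]), 'wrist_torque': array([0.01395187, 0.01456962, 0.01677753]), 'finger_gap': 1.0003285632669245}
top 52.84168593788552 324.38234933990606 198.4825960004243 [0.01549124 0.         0.         0.         0.        ] [0.32080886 0.00233733 1.33401541]
top stand 0.86 [280.6 189. ] [0.6016 0.1602 0.    ]
top stand 0.31 [273.7 181.3] [0.6288 0.1838 0.    ]
top guide_post 0.52 [267.5 233.5] [0.4503 0.2014 0.012 ]
top lower_corner 0.46 [430.1 199.9] [ 0.5347 -0.3124  0.115 ]
top lower_corner 0.43 [277.4 172.7] [0.6295 0.1567
[... 1005 characters left out ...]
9 0.1624 0.094 ]
side lower_corner 0.7 [275. 228.] [0.6266 0.1539 0.115 ]
side jam_nut 0.59 [281.5 230.1] [0.6091 0.1589 0.115 ]
side jam_corner 0.55 [272.5 231.8] [0.6265 0.1789 0.127 ]
side jam_corner 0.34 [256.3 186.7] [0.7081 0.0155 0.127 ]
side spanner 0.56 [282.9 260.1] [0.6126 0.1585 0.    ]
side spanner_jaw 0.79 [301.5 167.6] [ 0.6289 -0.2513  0.0045]
side spanner_small 0.45 [321.6 153.9] [ 0.5713 -0.3492  0.    ]
side jar_a 0.86 [256.2 185.9] [ 0.7609 -0.139   0.    ]
side jar_a 0.59 [309.3 138.4] [ 0.6308 -0.4468  0.    ]
side lid 0.68 [390.3 175.9] [ 0.3253 -0.2503  0.    ]
side lid 0.37 [284.4 235.9] [0.6258 0.0703 0.    ]
side spare_roll 0.73 [260.  362.1] [0.6063 0.4465 0.    ]
```

```bash
python3 - <<'E'
import cv2
i=cv2.imread("pics/top0.png")[90:310,140:500]; cv2.imwrite("pics/top0c.png",cv2.resize(i,None,fx=2.2,fy=2.2,interpolation=cv2.INTER_CUBIC))
E
```

```text
(no output)
```

View pics/top0c.png

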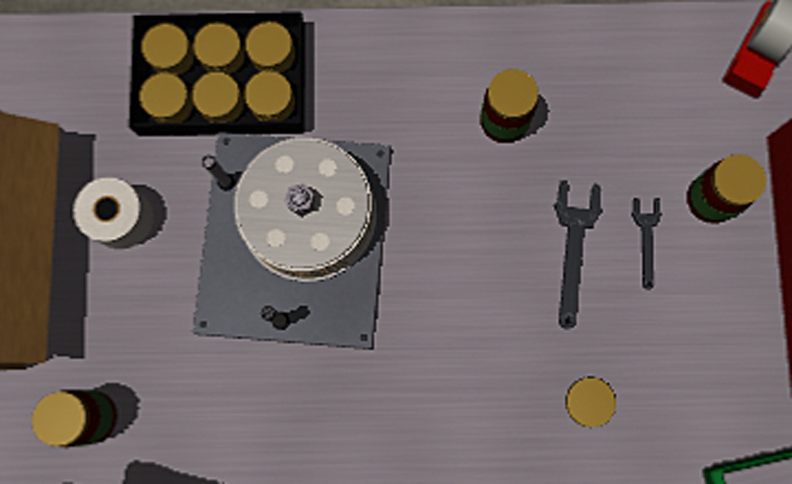

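```bash
cat > b.py <<'E'
from h import *
p=cams.snapshot("top"); X=cloud(p); z=X[...,2]
def sel(x0,x1,y0,y1,z0,z1): 
    m=(X[...,0]>x0)&(X[...,0]<x1)&(X[...,1]>y0)&(X[...,1]<y1)&(z>z0)&(z<z1); return X[m],m
for nm,b in dict(disc=(.48,.74,.03,.29,.088,.1),nuts=(.57,.65,.12,.2,.12,.145),gp=(.38,.48,.12,.28,.115,.145),post2=(.6,.75,.22,.36,.1,.2)).items():
    q,_=sel(*b); print(nm,len(q),q.mean(0) if len(q) else 0,q.min(0) if len(q) else 0,q.max(0) if len(q) else 0)
g=cv2.cvtColor(p["image"],cv2.COLOR_RGB2HSV)
# spanner: dark pixels in region
m=(X[...,0]>.4)&(X[...,0]<.67)&(X[...,1]>-.30)&(X[...,1]<-.18)&(g[...,2]<95)
ys,xs=np.nonzero(m); P=np.array([at_z(p,(u,v),.009)[:2] for u,v in zip(xs,ys)])
print(len(P),P.min(0),P.max(0))
h=P[(P[:,0]<.555)]; 
c=h.mean(0); _,_,V=np.linalg.svd(h-c); print("handle c",c,V[0],np.degrees(np.arctan(V[0][1]/V[0][0])))
t=cams.snapshot("wrist"); print(t["tool_from_camera"],t["fovy"],t["D"])
E
python3 b.py
```

```text
disc 2665 [0.60342175 0.16064153 0.09401135] [0.50666425 0.06266533 0.08801865] [0.70167693 0.28883983 0.09998251]
nuts 121 [0.60349045 0.15969931 0.13190691] [0.58588642 0.1411476  0.12060259] [0.62294471 0.1781722  0.14366712]
gp 38 [0.44383783 0.2006309  0.12867675] [0.43450508 0.19304276 0.11577594] [0.45288835 0.20909725 0.13378744]
post2 47 [0.65454164 0.28372824 0.12271914] [0.60433086 0.22574338 0.10016605] [0.66574126 0.29545227 0.13427101]
656 [ 0.42512588 -0.28587323] [ 0.65124281 -0.21254573]
handle c [ 0.49097422 -0.23309686] [-0.98918371  0.14668194] -8.43468902441605
[[-5.61045909e-04 -2.42290029e-01  9.70203704e-01 -1.72447743e-01]
 [ 3.32022375e-04 -9.70203848e-01 -2.42289873e-01  6.93958240e-02]
 [ 9.99999787e-01  1.86193595e-04  6.24774611e-04  1.07495496e-03]
 [ 0.00000000e+00  0.00000000e+00  0.00000000e+00  1.00000000e+00]] 60.050279004254556 [-0.05195938  0.          0.          0.          0.        ]
```

```bash
python3 - <<'E'
from h import *
s=monitor.observe(); M=R.from_quat(s["tcp_rot"]).as_matrix(); print(M.round(3), "zyaw",np.degrees(np.arctan2(M[1,2],M[0,2])))
E
python3 -m inch '[[[-1,0.03,-0.05,0.03,0],[-1,0.08,-0.11,0.06,0.13],[-1,0.12,-0.17,0.08,0.2],[-1,0.16,-0.23,0.09,0.2],[-1,0.21,-0.27,0.09,0.2],[-1,0.26,-0.32,0.09,0.2],[-1,0.31,-0.36,0.09,0.2],[-1,0.35,-0.37,0.09,0.2],[-1,0.36,-0.37,0.09,0.2],[-1,0.36,-0.37,0.09,0.2]]]'
```

```text
[[ 0.    -0.973  0.231]
 [ 0.     0.231  0.973]
 [-1.    -0.     0.   ]] zyaw 76.66098944012286
t: 2.65
position: [0.4883, 0.1638, 0.3026]
tcp_rot: [-0.491, 0.509, 0.491, 0.508]
force: [-1.2, -0.8, 0.2]
finger_gap: 1.003
```

```bash
cat > w.py <<'E'
import sys
from h import *
def look(name,qs):
    st=monitor.observe(); p=cams.snapshot("wrist"); save(p,name)
    for q,z in qs.items():
        for r in cams.spot_point(p,q)[:2]: print(q,round(r["score"],2),np.round(r["uv"],1),np.round(at_z(p,r["uv"],z,st),4))
    return p,st
E
cat > c.py <<'E'
from w import *
p,st=look("w1.png",dict(stand=0,guide_post=.012,lower_nut=.094,lower_corner=.115,jam_nut=.115,jam_corner=.127))
X=cloud(p,st); z=X[...,2]
for nm,b in dict(gp=(.40,.48,.16,.24,.115,.145),nut=(.57,.64,.12,.20,.122,.131),spindle=(.57,.64,.12,.20,.133,.145),disc=(.48,.74,.03,.29,.09,.098)).items():
    m=(X[...,0]>b[0])&(X[...,0]<b[1])&(X[...,1]>b[2])&(X[...,1]<b[3])&(z>b[4])&(z<b[5]); q=X[m]
    if len(q): print(nm,len(q),q.mean(0),q.min(0),q.max(0))
print(st["position"])
E
python3 c.py
```

```text
stand 0.77 [319.1 242.8] [0.6048 0.1647 0.    ]
guide_post 0.81 [343.8 131.1] [0.4447 0.2026 0.012 ]
lower_nut 0.72 [315.4 273.2] [0.607  0.1595 0.094 ]
lower_corner 0.9 [319.3 300.4] [0.6314 0.1632 0.115 ]
jam_nut 0.85 [316.5 282.5] [0.6083 0.1608 0.115 ]
jam_corner 0.68 [336.3 302.1] [0.6272 0.1824 0.127 ]
jam_corner 0.63 [317.2 244. ] [0.5565 0.1633 0.127 ]
gp 305 [0.44608708 0.20307704 0.13091198] [0.43730155 0.19435699 0.11540599] [0.45513639 0.2124008  0.13412224]
nut 506 [0.60168579 0.16261852 0.12847994] [0.58679577 0.14222951 0.12201771] [0.62691194 0.18258695 0.13090413]
spindle 392 [0.60622774 0.16236114 0.13775281] [0.59462801 0.15044159 0.13300249] [0.6191688  0.17440911 0.14015385]
disc 13150 [0.58247538 0.16332482 0.09511045] [0.50973793 0.06474691 0.09000183] [0.65590639 0.28958198 0.09792402]
[0.4883283  0.16383266 0.30257065]
```

View pics/w1.png

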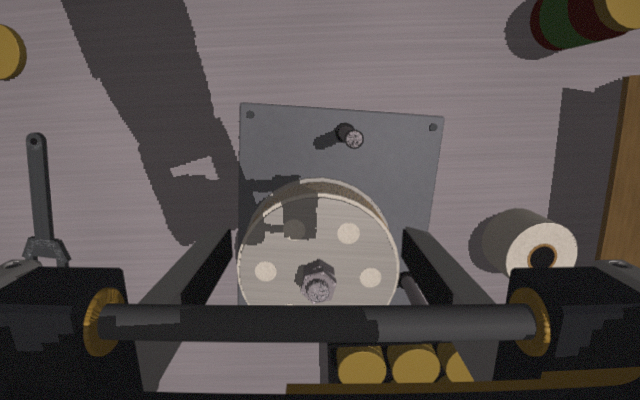

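```bash
python3 - <<'E'
from h import *
p0=cv2.imread("pics/w1.png")
from w import *
st=monitor.observe(); p=cams.snapshot("wrist"); g=cv2.cvtColor(p["image"],cv2.COLOR_RGB2GRAY)
# refine edge
P=[]
for u in range(255,430,6):
    vexp=103+(u-241)*15/202.; v0=int(vexp)-8; col=cv2.GaussianBlur(g,(3,3),0)[v0:v0+17,u].astype(int)
    k=np.argmax(-(np.diff(col))); P.append(at_z(p,(u,v0+k+.5),.012,st)[:2])
P=np.array(P); a=np.polyfit(P[:,1],P[:,0],1); r=P[:,0]-np.polyval(a,P[:,1]); ok=abs(r)<.002
a=np.polyfit(P[ok,1],P[ok,0],1); print("edge yaw",np.degrees(np.arctan(-a[0])),ok.sum(),r[ok].std())
E
python3 -m inch '[[[-1,0,-0.06,0,0],[-1,0,-0.12,0,-0.07],[-1,0,-0.18,0,-0.07],[-1,0,-0.24,0,-0.07],[-1,-0.02,-0.30,-0.02,-0.07],[-1,-0.02,-0.36,-0.05,-0.07],[-1,-0.02,-0.40,-0.08,-0.07],[-1,-0.02,-0.40,-0.1,-0.07],[-1,-0.02,-0.40,-0.1,-0.07]]]'
cat > d.py <<'E'
from w import *
p,st=look("w2.png",dict(spanner=0,spanner_jaw=.0045))
g=cv2.cvtColor(p["image"],cv2.COLOR_RGB2GRAY); X=cloud(p,st)
b=cams.spot_point(p,"spanner")[0]["uv"]; print(g[int(b[1]),int(b[0])-25:int(b[0])+25])
E
python3 d.py
```

```text
edge yaw -5.774053906766465 30 0.00035957996410676665
t: 4.18
position: [0.4663, -0.2346, 0.2024]
tcp_rot: [-0.473, 0.525, 0.474, 0.525]
force: [-0.4, 0.0, -0.3]
finger_gap: 0.998
spanner 0.6 [316.3 251.8] [ 0.5542 -0.2423  0.    ]
[133 136 134 132 134 134 135 131 132 134 134 134 137 135 111  67  64  67
  66  67  65  62  64  67  68  70  66  68  64  66  68  66  65  70  68  64
  69  94 136 140 137 137 138 138 138 136 135 138 135 139]
```

View pics/w2.png

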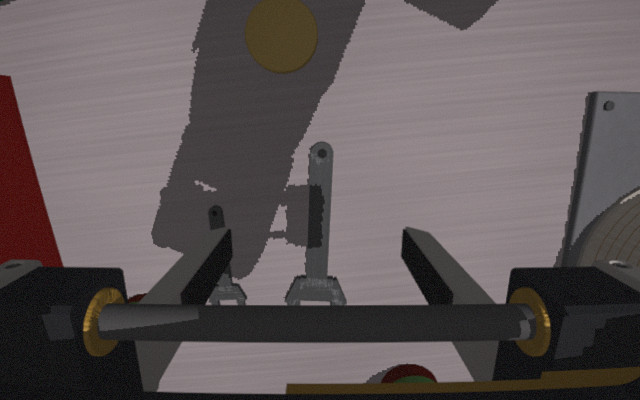

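```bash
python3 - <<'E'
from w import *
st=monitor.observe(); p=cams.snapshot("wrist"); g=p["image"].astype(float).mean(2)
L=[];Rr=[]
for v in list(range(162,184))+list(range(248,268)):
    c=321-(v-153)*4/137; row=g[v]
    m=row[int(c)-4:int(c)+4].mean()
    def edge(s):
        for k in range(5,22):
            a,b=row[int(c)+s*k],row[int(c)+s*(k+1)]
            t=100
            if a<t<=b: return int(c)+s*(k+(t-a)/(b-a))
    l,r=edge(-1),edge(1)
    if l and r: L.append(at_z(p,(l,v),.009,st)[:2]); Rr.append(at_z(p,(r,v),.009,st)[:2])
L=np.array(L);Rr=np.array(Rr)
C=(L+Rr)/2; w=np.linalg.norm(L-Rr,axis=1); print(len(C),w.round(4))
ok=abs(w-np.median(w))<.0015; a=np.polyfit(C[ok,0],C[ok,1],1); print("yaw",np.degrees(np.arctan(a[0])),"y at x=.45,.50,.55",np.polyval(a,[.45,.5,.55]), (C[ok,1]-np.polyval(a,C[ok,0])).std(), C[ok,0].min(),C[ok,0].max())
# end extents: along centerline
for x in np.arange(.41,.44,.002):
    u,v=proj(p,[[x,np.polyval(a,x),.009]],st)[0]; print(round(x,3),int(g[int(round(v)),int(round(u))]),end="; ")
print(); print(st["position"],np.degrees(np.arctan2(*R.from_quat(st["tcp_rot"]).as_matrix()[[1,0],2])))
t=cams.snapshot("top")
for q,z in dict(spanner=0,spanner_jaw=.0045).items():
    for r in cams.spot_point(t,q)[:1]: print(q,r["score"],at_z(t,r["uv"],z))
E
```

```text
42 [0.0251 0.0247 0.0265 0.0266 0.0266 0.0264 0.0264 0.0265 0.026  0.0254
 0.0253 0.025  0.0251 0.025  0.0252 0.027  0.0265 0.0259 0.026  0.026
 0.0259 0.0261 0.0257 0.0258 0.0264 0.0265 0.0266 0.0264 0.0256 0.0252
 0.0251 0.0251 0.0251 0.0251 0.0253 0.0261 0.0263 0.0262 0.0261 0.0261
 0.0262 0.0261]
yaw -8.096584403434013 y at x=.45,.50,.55 [-0.22740103 -0.23451404 -0.24162705] 0.00030294702624587193 0.45127074689706503 0.5721486531097753
0.41 132; 0.412 137; 0.414 133; 0.416 133; 0.418 135; 0.42 127; 0.422 133; 0.424 131; 0.426 128; 0.428 66; 0.43 76; 0.432 75; 0.434 67; 0.436 46; 0.438 34; 0.44 38; 
[ 0.46740059 -0.23446055  0.20477936] 84.17101947958406
spanner 0.75 [ 0.55188863 -0.24457429  0.        ]
spanner_jaw 0.73 [ 0.62271356 -0.24837781  0.0045    ]
```

```bash
python3 -m inch '[[[-1,0.05,-0.004,0,-0.04],[-1,0.09,-0.008,-0.04,-0.04],[-1,0.09,-0.008,-0.10,-0.04],[-1,0.09,-0.008,-0.15,-0.04],[-1,0.09,-0.008,-0.185,-0.04],[-1,0.09,-0.008,-0.191,-0.04],[-1,0.09,-0.008,-0.191,-0.04]]]'; python3 - <<'E'
from h import *
for i in range(1):
    s=monitor.observe(); print(s["position"],s["force"],np.degrees(np.arctan2(*R.from_quat(s["tcp_rot"]).as_matrix()[[1,0],2])))
E
```

```text
t: 5.45
position: [0.5574, -0.2431, 0.0136]
tcp_rot: [-0.463, 0.534, 0.463, 0.535]
force: [-0.2, 0.1, 0.3]
finger_gap: 1.0
[ 0.55740961 -0.24305366  0.01357463] [-0.21012592  0.10197437  0.34084281] 81.82565831911812
```

```bash
python3 -m inch '[[[-1,0,0,-0.002,0],[-1,0,0,-0.002,0],[0.2,0,0,-0.002,0],[1,0,0,-0.002,0],[1,0,0,-0.002,0],[1,0,0,-0.002,0],[1,0,0,-0.002,0]]]'; python3 - <<'E'
from h import *
s=monitor.observe(); print(s["position"],s["force"],s["wrist_torque"])
E
```

```text
t: 6.32
position: [0.5569, -0.2428, 0.0104]
tcp_rot: [-0.463, 0.534, 0.463, 0.534]
force: [0.1, 0.2, 0.7]
finger_gap: 0.508
[ 0.55687119 -0.24284172  0.0104283 ] [0.13989108 0.23746627 0.65145427] [0.03647168 0.04570828 0.01115974]
```

```bash
python3 -m inch '[[[1,0,0,0,0],[1,0,0,0,0],[1,0,0,0,0],[1,0,0,0,0],[1,0,0,0,0],[1,0,0,0,0],[1,0,0,0.02,0],[1,0,0,0.05,0],[1,0,0,0.05,0]]]'; python3 - <<'E'
from h import *
s=monitor.observe(); print(s["position"],s["force"],s["wrist_torque"])
E
```

```text
t: 7.45
position: [0.558, -0.2434, 0.0633]
tcp_rot: [-0.465, 0.534, 0.462, 0.535]
force: [0.6, 0.4, -4.3]
finger_gap: 0.251
[ 0.55801584 -0.24342342  0.06327083] [ 0.60934031  0.36927291 -4.34719398] [-0.00616426  0.05626412 -0.02669094]
```

```bash
python3 -m inch '[[[1,0,0,0.05,0],[1,-0.02,0.03,0.1,0],[1,-0.04,0.08,0.115,0],[1,-0.06,0.14,0.115,0.02],[1,-0.08,0.20,0.115,0.04],[1,-0.085,0.26,0.115,0.04],[1,-0.085,0.32,0.115,0.04],[1,-0.085,0.38,0.115,0.04],[1,-0.085,0.419,0.115,0.04],[1,-0.085,0.419,0.115,0.04]]]'; python3 -m inch '[[[1,0,0,0,0],[1,0,0,0,0]]]'; python3 - <<'E'
from w import *
p,st=look("w3.png",dict(spanner=.166,spanner_jaw=.170,guide_post=.012,jam_nut=.115,lower_nut=.094))
print(st["position"],st["force"],st["wrist_torque"],np.degrees(np.arctan2(*R.from_quat(st["tcp_rot"]).as_matrix()[[1,0],2])),st["finger_gap"])
E
```

```text
t: 8.7
position: [0.4712, 0.1782, 0.1745]
tcp_rot: [-0.474, 0.525, 0.475, 0.524]
force: [-0.2, -1.2, -4.4]
finger_gap: 0.25
t: 8.95
position: [0.4719, 0.1752, 0.1753]
tcp_rot: [-0.473, 0.525, 0.473, 0.525]
force: [-0.7, -0.1, -4.8]
finger_gap: 0.25
spanner 0.64 [313.6 238.8] [0.4714 0.1748 0.166 ]
spanner_jaw 0.35 [318.  239.3] [0.4704 0.1773 0.17  ]
guide_post 0.96 [343.3 155.1] [0.4464 0.2053 0.012 ]
jam_nut 0.79 [315.8 378.6] [0.6108 0.1614 0.115 ]
lower_nut 0.64 [313.8 360.8] [0.6106 0.1596 0.094 ]
[0.47192803 0.17522456 0.17525236] [-0.68822294 -0.07364909 -4.78192819] [ 0.0064666  -0.01868645 -0.00150636] 84.03708610828534 0.2500518264628894
```

View pics/w3.png

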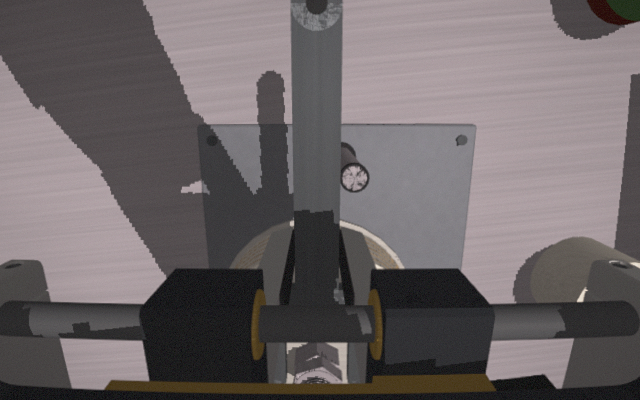

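```bash
cat > e.py <<'E'
from w import *
def handle(p,st,ztop,rows,half=26,c0=317.5):
    g=p["image"].astype(float).mean(2); X=cloud(p,st)
    gx=np.abs(cv2.Sobel(cv2.GaussianBlur(g,(3,3),0),cv2.CV_64F,1,0))
    L=[];Q=[]
    for v in rows:
        a=int(c0-half)-8; l=a+np.argmax(gx[v,a:a+16]); b=int(c0+half)-8; r=b+np.argmax(gx[v,b:b+16])
        L.append((v,l,r))
    return np.array(L),X
if __name__=="__main__":
    st=monitor.observe(); p=cams.snapshot("wrist")
    L,X=handle(p,st,0,range(30,200,4)); print(L[::6].tolist())
    T=X[30:200:5,300:335].reshape(-1,3); T=T[np.isfinite(T[:,0])]
    A=np.c_[T[:,0],T[:,1],np.ones(len(T))]; k=np.linalg.lstsq(A,T[:,2],rcond=None)[0]; print("plane",k,"z at TCP",k@[st["position"][0],st["position"][1],1], np.abs(A@k-T[:,2]).mean())
    P=[]
    for v,l,r in L:
        def pl(u):
            c,d=ray(p,(u,v),st); s=(k[2]+k[0]*c[0]+k[1]*c[1]-c[2])/(d[2]-k[0]*d[0]-k[1]*d[1]); return c+s*d
        P.append(np.r_[pl(l),pl(r)])
    P=np.array(P); C=(P[:,:3]+P[:,3:])/2; w=np.linalg.norm(P[:,:2]-P[:,3:5],axis=1); ok=abs(w-np.median(w))<.0012; print(np.median(w),ok.sum())
    a=np.polyfit(C[ok,0],C[ok,1],1); print("yaw",np.degrees(np.arctan(a[0])),"y at tcpx",np.polyval(a,st["position"][0]),"x range",C[:,0].min(),C[:,0].max())
    z=X[...,2]
    for nm,b in dict(gp=(.40,.48,.17,.24,.122,.145),spindle=(.57,.64,.12,.20,.133,.145)).items():
        m=(X[...,0]>b[0])&(X[...,0]<b[1])&(X[...,1]>b[2])&(X[...,1]<b[3])&(z>b[4])&(z<b[5]); q=X[m]
        if len(q): print(nm,len(q),q.mean(0),q.min(0),q.max(0))
    print(st["position"],st["tcp_rot"])
    im=p["image"][300:400,250:390,::-1]; cv2.imwrite("pics/e.png",cv2.resize(im,None,fx=5,fy=5,interpolation=cv2.INTER_CUBIC))
E
python3 e.py
```

```text
[[30, 290, 342], [54, 291, 342], [78, 291, 341], [102, 283, 341], [126, 286, 341], [150, 287, 349], [174, 288, 342], [198, 293, 340]]
plane [ 0.00164904 -0.00145132  0.17463835] z at TCP 0.17516139904638497 0.0005400154323810313
0.02669318808280338 15
yaw -4.749192571242828 y at tcpx 0.17658128924971314 x range 0.3659899332978074 0.4460131177937897
gp 685 [0.44595389 0.20335394 0.13109377] [0.43674576 0.19445342 0.12220185] [0.45557579 0.21258328 0.133017  ]
spindle 51 [0.5966544  0.16384249 0.13464727] [0.5951584  0.15610745 0.13316119] [0.5985601  0.17030545 0.13637854]
[0.47193595 0.17583017 0.17547202] [-0.4735197   0.52515601  0.47349291  0.52516161]
```

View pics/e.png

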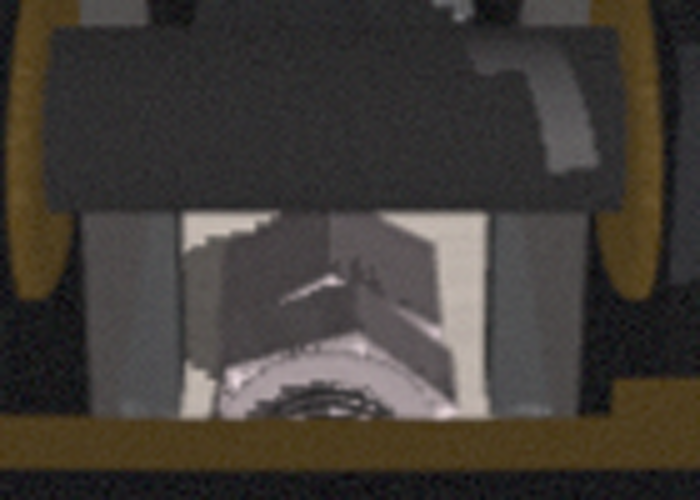

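```bash
python3 - <<'E'
from w import *
st=monitor.observe(); p=cams.snapshot("wrist"); g=p["image"].astype(float).mean(2)
print(g[348:352].mean(0)[262:372].astype(int).tolist())
S=np.array([.6065,.1616]);th=np.radians(-5.77);x=np.array([np.cos(th),np.sin(th)])
for v in (345,350,355): print(v,"corner ray z=.11",at_z(p,(316,v),.11,st),"x z=.115",at_z(p,(316,v),.115,st))
for z in (.094,.115): print(proj(p,np.r_[S-.0208*x,z],st))
for v in (345,365): print("prongs z=.175",[at_z(p,(u,v),.175,st).round(4).tolist() for u in (267,286,348,367)])
E
```

```text
[53, 39, 24, 26, 45, 68, 73, 74, 72, 73, 72, 72, 74, 73, 72, 74, 75, 80, 81, 81, 83, 82, 80, 60, 96, 130, 120, 114, 111, 94, 86, 86, 81, 70, 67, 67, 66, 67, 66, 66, 68, 68, 67, 68, 67, 66, 68, 65, 67, 67, 67, 67, 68, 69, 88, 89, 88, 88, 87, 85, 87, 88, 89, 88, 88, 88, 88, 89, 88, 88, 87, 87, 88, 93, 117, 160, 177, 178, 178, 178, 178, 177, 178, 178, 155, 92, 60, 78, 81, 81, 82, 80, 81, 75, 73, 72, 72, 75, 72, 74, 73, 73, 73, 72, 65, 45, 24, 24, 41, 51]
345 corner ray z=.11 [0.58287596 0.16529464 0.11      ] x z=.115 [0.57909852 0.16568838 0.115     ]
350 corner ray z=.11 [0.58759059 0.16480635 0.11      ] x z=.115 [0.58371407 0.16521035 0.115     ]
355 corner ray z=.11 [0.592355  0.1643129 0.11     ] x z=.115 [0.58837835 0.16472727 0.115     ]
[[314.48395315 335.89924955]]
[[314.36004306 352.39147853]]
prongs z=.175 [[0.5309, 0.142, 0.175], [0.532, 0.153, 0.175], [0.5357, 0.189, 0.175], [0.537, 0.2, 0.175]]
prongs z=.175 [[0.5448, 0.14, 0.175], [0.5459, 0.1512, 0.175], [0.5497, 0.1879, 0.175], [0.551, 0.1991, 0.175]]
```

```bash
python3 - <<'E'
from w import *
st=monitor.observe(); p=cams.snapshot("wrist"); g=p["image"].astype(float).mean(2)
def sub(row,a,b,t):
    for u in range(a,b):
        if (row[u]-t)*(row[u+1]-t)<=0: return u+(t-row[u])/(row[u+1]-row[u]+1e-9)
for v0 in (24,40,56,72,88):
    r=g[v0-4:v0+5].mean(0); 
    l=sub(r,284,300,(r[280:286].mean()+r[298:303].mean())/2); q=sub(r,334,350,(r[330:335].mean()+r[348:353].mean())/2)
    if l and q:
        A,B=at_z(p,(l,v0),.175,st),at_z(p,(q,v0),.175,st); m=(A+B)/2; print(v0,round(l,2),round(q,2),m.round(5),"lat",round(m[0]*.1005+m[1]*.9949,5),"w",np.linalg.norm(A-B).round(4))
E
```

```text
24 290.12 342.16 [0.36339 0.18816 0.175  ] lat 0.22372 w 0.0241
40 290.59 341.83 [0.37037 0.18747 0.175  ] lat 0.22374 w 0.0239
56 290.74 341.64 [0.37744 0.18673 0.175  ] lat 0.22372 w 0.024
72 291.04 341.44 [0.38463 0.18601 0.175  ] lat 0.22372 w 0.0239
88 291.97 341.28 [0.39195 0.18544 0.175  ] lat 0.22389 w 0.0236
```

```bash
python3 -m inch '[[[1,0,-0.001,0,0],[1,0,-0.001,-0.02,0],[1,0,-0.001,-0.05,0],[1,0,-0.001,-0.067,0],[1,0,-0.001,-0.067,0],[1,0,-0.001,-0.067,0]]]'; cat > f.py <<'E'
from w import *
import sys
zt=float(sys.argv[1])
st=monitor.observe(); p=cams.snapshot("wrist"); g=p["image"].astype(float).mean(2)
def sub(row,a,b,t):
    for u in range(a,b):
        if (row[u]-t)*(row[u+1]-t)<=0: return u+(t-row[u])/(row[u+1]-row[u]+1e-9)
for v0 in (24,40,56,72):
    r=g[v0-4:v0+5].mean(0); 
    l=sub(r,284,300,(r[280:286].mean()+r[298:303].mean())/2); q=sub(r,334,350,(r[330:335].mean()+r[348:353].mean())/2)
    if l and q:
        A,B=at_z(p,(l,v0),zt,st),at_z(p,(q,v0),zt,st); m=(A+B)/2; print(v0,m.round(5),"lat",round(m[0]*.1005+m[1]*.9949,5),"w",np.linalg.norm(A-B).round(4))
X=cloud(p,st); z=X[...,2]; T=X[30:100:5,305:330].reshape(-1,3); print("top z",np.nanmean(T[:,2]))
b=(.40,.49,.17,.24,.122,.145); m=(X[...,0]>b[0])&(X[...,0]<b[1])&(X[...,1]>b[2])&(X[...,1]<b[3])&(z>b[4])&(z<b[5]); q=X[m]; q=(q.min(0)+q.max(0))/2 if len(q) else q; print("post",q, "lat", q[0]*.1005+q[1]*.9949)
print(st["position"],st["force"],st["wrist_torque"])
save(p,sys.argv[2])
E
python3 f.py .108 w4.png
```

```text
t: 10.15
position: [0.4723, 0.1753, 0.1093]
tcp_rot: [-0.474, 0.525, 0.473, 0.525]
force: [0.2, 0.1, -3.1]
finger_gap: 0.253
24 [0.36359 0.18746 0.108  ] lat 0.22305 w 0.0241
40 [0.3706  0.18672 0.108  ] lat 0.22301 w 0.024
56 [0.3777  0.18598 0.108  ] lat 0.22299 w 0.0241
72 [0.38492 0.18527 0.108  ] lat 0.22301 w 0.024
top z 0.10868988391298492
post [0.45945819 0.19984561 0.13348267] lat 0.2450019440182693
[0.47229441 0.1752699  0.10929357] [ 0.1954111   0.10017236 -3.11949537] [ 0.01231214 -0.01378847 -0.04262606]
```

View pics/w4.png

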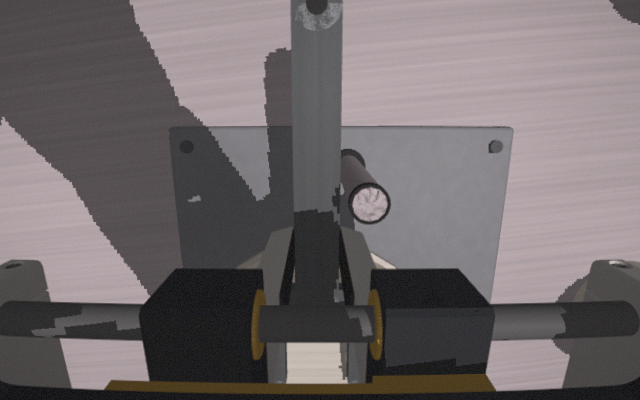

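```bash
python3 -m inch '[[[1,0.008,-0.0011,0,0],[1,0.0159,-0.0019,0,0],[1,0.0199,-0.0023,0,0],[1,0.0239,-0.0027,0,0],[1,0.0279,-0.0031,0,0],[1,0.0318,-0.0035,0,0]]]'; python3 -c "
from h import *
s=monitor.observe(); print(s['force'],s['wrist_torque'],s['position'],s['position'][:2]@[.1005,.9949])"
```

```text
t: 10.95
position: [0.5039, 0.1716, 0.1084]
tcp_rot: [-0.474, 0.525, 0.474, 0.525]
force: [0.1, -0.7, -3.4]
finger_gap: 0.251
[ 0.05016988 -0.71458866 -3.40146356] [-0.01041    -0.0353637   0.05413602] [0.50391285 0.17163592 0.10840523] 0.22140382285145707
```

```bash
python3 -m inch '[[[1,0.004,-0.0004,0,0],[1,0.008,-0.0008,0,0],[1,0.0119,-0.0012,0,0],[1,0.0159,-0.0016,0,0],[1,0.0199,-0.002,0,0],[1,0.0239,-0.0024,0,0],[1,0.0239,-0.0024,0,0]]]'; python3 -c "
from h import *
s=monitor.observe(); print(s['force'],s['wrist_torque'],s['position'],s['position'][:2]@[.1005,.9949])"
```

```text
t: 11.82
position: [0.5278, 0.1692, 0.1084]
tcp_rot: [-0.474, 0.525, 0.474, 0.525]
force: [0.4, 0.2, -4.4]
finger_gap: 0.253
[ 0.40697318  0.24154423 -4.37134786] [ 0.01305487 -0.01868375  0.04744983] [0.52779374 0.1691862  0.10838025] 0.22136661746924985
```

```bash
python3 -m inch '[[[1,0.001,-0.0001,0,0],[1,0.002,-0.0002,0,0],[1,0.003,-0.0003,0,0],[1,0.004,-0.0004,0,0],[1,0.004,-0.0004,0,0]]]'; python3 -c "
from h import *
s=monitor.observe(); print(s['force'],s['wrist_torque'],s['position'])"
```

```text
t: 12.45
position: [0.5316, 0.1689, 0.1084]
tcp_rot: [-0.474, 0.525, 0.474, 0.525]
force: [-0.4, 0.8, -4.5]
finger_gap: 0.251
[-0.36659223  0.82390976 -4.47098099] [-0.00631858 -0.00539788  0.04096831] [0.531619   0.16885526 0.10843872]
```

```bash
python3 -m inch '[[[1,0.001,-0.0001,0,0],[1,0.002,-0.0002,0,0],[1,0.003,-0.0003,0,0],[1,0.003,-0.0003,0,0]]]'; python3 -c "
from h import *
s=monitor.observe(); print(s['force'],s['wrist_torque'],s['position'])"
```

```text
t: 12.95
position: [0.5329, 0.1687, 0.1077]
tcp_rot: [-0.473, 0.526, 0.475, 0.524]
force: [-10.5, 0.9, -1.8]
finger_gap: 0.251
[-10.50569175   0.87194416  -1.81167231] [0.25032323 2.1095643  0.00703797] [0.53294277 0.16870089 0.10773279]
```

```bash
python3 f.py .108 w5.png; python3 - <<'E'
from h import *
s=cams.snapshot("side"); save(s,"s5.png")
for q,z in dict(lower_corner=.115,jam_corner=.127,spanner_jaw=.103,spanner=.099,guide_post=.012).items():
    for r in cams.spot_point(s,q)[:2]: print(q,round(r["score"],2),np.round(r["uv"],1),at_z(s,r["uv"],z).round(4))
i=s["image"][190:290,220:370,::-1]; w=cv2.imread("pics/w5.png")[150:400,220:420]
a=cv2.resize(i,(750,500),interpolation=cv2.INTER_CUBIC); cv2.imwrite("pics/s5c.png",a)
E
```

```text
24 [0.42445 0.18082 0.108  ] lat 0.22255 w 0.0237
40 [0.43142 0.18008 0.108  ] lat 0.22252 w 0.0238
56 [0.43849 0.17935 0.108  ] lat 0.22251 w 0.0238
top z 0.10619321363230494
post [0.44612345 0.20302073 0.12788564] lat 0.24682073152559608
[0.53294277 0.16870089 0.10773279] [-10.50569175   0.87194416  -1.81167231] [0.25032323 2.1095643  0.00703797]
lower_corner 0.7 [274.4 228.7] [0.6275 0.1565 0.115 ]
lower_corner 0.43 [260.2 362.4] [0.5809 0.5006 0.115 ]
jam_corner 0.43 [273. 230.] [0.6266 0.1728 0.127 ]
spanner_jaw 0.66 [284.1 235.4] [0.6021 0.1646 0.103 ]
spanner 0.76 [314.6 239.3] [0.5259 0.1641 0.099 ]
guide_post 0.77 [343.8 274.9] [0.4472 0.1961 0.012 ]
```

View pics/s5c.png

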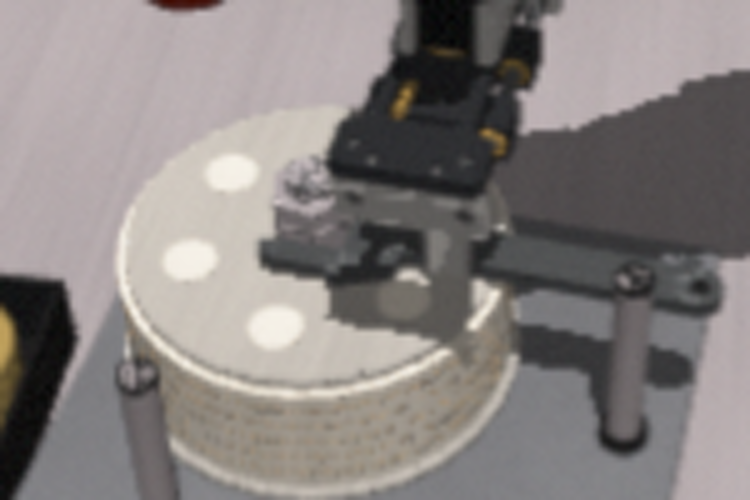

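```bash
python3 -m inch '[[[1,-0.0015,0.0001,-0.001,0],[1,-0.0015,0.0001,-0.002,0],[1,-0.0015,0.0001,-0.002,0],[0.2,-0.0015,0.0001,-0.002,0],[0,-0.0015,0.0001,-0.002,0],[0,-0.0015,0.0001,-0.002,0],[0,-0.0015,0.0001,-0.002,0],[0,-0.0015,0.0001,0.01,0],[-0.2,-0.0015,0.0001,0.06,0],[-0.2,-0.0015,0.0001,0.08,0]]]'
```

```text
t: 14.55
position: [0.5339, 0.1689, 0.1921]
tcp_rot: [-0.474, 0.524, 0.473, 0.526]
force: [-0.2, -0.1, -0.4]
finger_gap: 0.601
```

```bash
python3 -m inch '[[[-0.2,-0.03,0.0,0.03,0],[-0.2,-0.08,0.0,0.05,0],[-0.2,-0.09,0.0,0.05,0],[-0.2,-0.09,0.0,0.05,0]]]'; python3 - <<'E'
from w import *
p,st=look("w6.png",dict(guide_post=.012,jam_nut=.115,lower_nut=.094,jam_corner=.127,lower_corner=.115,spanner=.095,spanner_jaw=.1))
print(st["position"])
uv=proj(p,[.6065,.162,.12],st)[0]; print(uv); u,v=map(int,uv)
i=p["image"][max(v-60,0):v+60,u-80:u+80,::-1]; cv2.imwrite("pics/w6c.png",cv2.resize(i,None,fx=4.5,fy=4.5,interpolation=cv2.INTER_CUBIC))
E
```

```text
t: 15.05
position: [0.4432, 0.1687, 0.239]
tcp_rot: [-0.474, 0.525, 0.474, 0.525]
force: [-0.1, -0.4, -0.3]
finger_gap: 0.598
guide_post 0.73 [346.2 171.2] [0.4452 0.2048 0.012 ]
guide_post 0.63 [343.6 372.8] [0.7257 0.1789 0.012 ]
jam_nut 0.94 [322.1 352. ] [0.6074 0.1588 0.115 ]
lower_nut 0.78 [325.1 338.1] [0.6069 0.1624 0.094 ]
jam_corner 0.6 [344.3 373.1] [0.6249 0.1789 0.127 ]
jam_corner 0.22 [323.8 337.2] [0.5815 0.1628 0.127 ]
lower_corner 0.67 [326.2 371.4] [0.6314 0.1607 0.115 ]
spanner 0.96 [326.  273.3] [0.5312 0.1706 0.095 ]
spanner 0.72 [542.  273.9] [0.5565 0.391  0.095 ]
[0.44316797 0.16871216 0.23896086]
[325.27487665 354.29053417]
```

View pics/w6c.png

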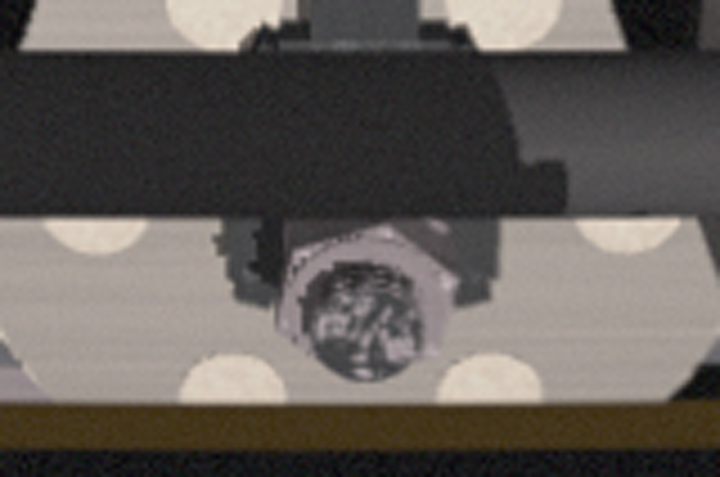

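```bash
python3 - <<'E'
from w import *
st=monitor.observe(); p=cams.snapshot("wrist"); S=np.array([.6065,.162])
for c in [(390,225),(456,278),(437,357),(280,325),(290,262)]:
    X=at_z(p,(245+c[0]/4.5,294+c[1]/4.5),.127,st)[:2]; d=X-S; print(c,X.round(4),np.linalg.norm(d).round(4),np.degrees(np.arctan2(d[1],d[0])).round(1))
# spindle top rim
print([at_z(p,(245+x/4.5,294+320/4.5),.137,st).round(4).tolist() for x in (303,425)])
print(st["joints"])
E
```

```text
(390, 225) [0.589  0.1693] 0.019 157.3
(456, 278) [0.6038 0.1822] 0.0204 97.7
(437, 357) [0.6238 0.1765] 0.0226 39.9
(280, 325) [0.6119 0.1433] 0.0194 -73.9
(290, 262) [0.596  0.1472] 0.0181 -125.4
[[0.6028, 0.1494, 0.137], [0.6054, 0.1748, 0.137]]
[ 2.86149933e-01  1.10559608e-01  1.69090290e+00 -2.89994628e-06
  1.34092801e+00 -1.18163710e+00]
```

```bash
python3 -m inch '[[[-0.2,0.05,-0.003,0,-0.1],[-0.2,0.1,-0.0071,0,-0.2],[-0.2,0.15,-0.0071,-0.03,-0.229],[-0.2,0.1638,-0.0071,-0.06,-0.229],[-0.2,0.1638,-0.0071,-0.07,-0.229],[-0.2,0.1638,-0.0071,-0.07,-0.229]]]'; python3 - <<'E'
from w import *
st=monitor.observe(); p=cams.snapshot("top"); print(st["position"],st["force"])
p=cams.snapshot("side"); i=p["image"][170:270,220:370,::-1]; cv2.imwrite("pics/s7.png",cv2.resize(i,(750,500),interpolation=cv2.INTER_CUBIC))
E
```

```text
t: 16.25
position: [0.6063, 0.1616, 0.1686]
tcp_rot: [-0.411, 0.576, 0.411, 0.575]
force: [-0.8, 0.5, 0.2]
finger_gap: 0.602
[0.60634905 0.16162844 0.16863633] [-0.84114092  0.51712953  0.17174377]
```

View pics/s7.png

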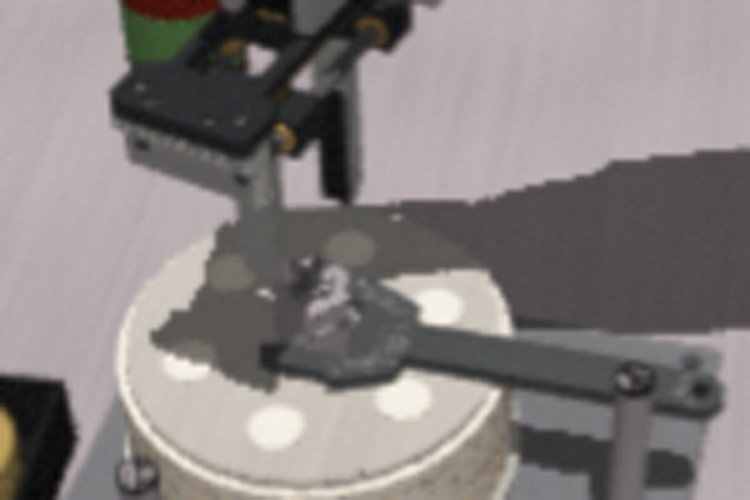

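```bash
python3 -m inch '[[[-0.2,0,0,-0.02,0],[-0.2,0,0,-0.037,0],[-0.2,0,0,-0.040,0],[-0.2,0,0,-0.040,0],[-0.2,0,0,-0.040,0]]]'; python3 -c "
from h import *
s=monitor.observe(); print(s['force'],s['wrist_torque'],s['position'])"
```

```text
t: 16.98
position: [0.6072, 0.1616, 0.1293]
tcp_rot: [-0.411, 0.575, 0.41, 0.576]
force: [1.3, -0.7, 0.7]
finger_gap: 0.599
[ 1.32532332 -0.7340732   0.65039438] [0.00029887 0.01551103 0.00479134] [0.60717994 0.16163472 0.12925274]
```

```bash
python3 -m inch '[[[-0.2,0,0,-0.001,0],[-0.2,0,0,-0.001,0],[-0.2,0,0,-0.001,0]]]'; python3 -c "
from h import *
s=monitor.observe(); print(s['force'],s['wrist_torque'],s['position'])"
```

```text
t: 17.35
position: [0.6069, 0.1616, 0.1275]
tcp_rot: [-0.411, 0.576, 0.411, 0.576]
force: [0.4, -0.4, 0.5]
finger_gap: 0.601
[ 0.39045022 -0.39204245  0.52826575] [ 0.00412437 -0.01456527 -0.0348227 ] [0.60689629 0.16155733 0.12750467]
```

```bash
python3 -m inch '[[[-0.2,0,0,-0.001,0],[0.4,0,0,-0.001,0],[1,0,0,-0.001,0],[1,0,0,-0.001,0],[1,0,0,-0.001,0],[1,0,0,-0.001,0]]]'; python3 -c "
from h import *
s=monitor.observe(); print(s['force'],s['wrist_torque'],s['position'])"
```

```text
t: 18.1
position: [0.6068, 0.1613, 0.1265]
tcp_rot: [-0.411, 0.576, 0.41, 0.576]
force: [-2.2, -4.0, 1.8]
finger_gap: 0.382
[-2.15351904 -3.97472864  1.83154304] [-0.70295247  0.41122396 -0.01674024] [0.6068145  0.16132042 0.12648184]
```

```bash
cat > q.py <<'E'
from h import *
s=monitor.observe(); print("F",s['force'].round(1),"T",s['wrist_torque'].round(3),"pos",s['position'].round(4),"yaw",np.degrees(np.arctan2(*R.from_quat(s["tcp_rot"]).as_matrix()[[1,0],2])).round(2),"gap",round(s["finger_gap"],4),"j6",s["joints"][5].round(3),s["t"])
E
python3 -m inch '[[[1,0,-0.0004,0,-0.05],[1,0,-0.0004,0,-0.1],[1,0,-0.0004,0,-0.15],[1,0,-0.0004,0,-0.2],[1,0,-0.0004,0,-0.2]]]' >/dev/null; python3 q.py
```

```text
F [-1.7 -2.1  2. ] T [-0.222  0.437 -0.074] pos [0.6068 0.1613 0.1265] yaw 59.55 gap 0.3858 j6 -0.838 18.725
```

```bash
python3 -m inch '[[[1,0,0,0,-0.025],[1,0,0,0,-0.05],[1,0,0,0,-0.075],[1,0,0,0,-0.075]]]' >/dev/null; python3 q.py;python3 -m inch '[[[1,0,0,0,-0.025],[1,0,0,0,-0.05],[1,0,0,0,-0.05]]]' >/dev/null; python3 q.py
```

```text
F [-2.2 -0.7  1.4] T [-0.02   0.522 -0.018] pos [0.6069 0.1612 0.1265] yaw 55.21 gap 0.3755 j6 -0.762 19.225
F [-2.5  0.4  2.1] T [ 0.029  0.533 -0.031] pos [0.6069 0.1612 0.1265] yaw 52.34 gap 0.3779 j6 -0.712 19.6
```

```bash
python3 -m inch '[[[1,0,0,0,-0.025],[1,0,0,0,-0.05],[1,0,0,0,-0.05]]]' >/dev/null; python3 q.py
```

```text
F [-2.5  0.8  2.4] T [ 0.16   0.525 -0.002] pos [0.6069 0.1612 0.1264] yaw 49.47 gap 0.3789 j6 -0.662 19.975
```

```bash
python3 -m inch '[[[1,0,0,0,-0.025],[1,0,0,0,-0.05],[1,0,0,0,-0.05]]]' >/dev/null; python3 q.py
```

```text
F [-2.8  1.3  2.1] T [0.294 0.536 0.04 ] pos [0.6069 0.1612 0.1265] yaw 46.61 gap 0.3746 j6 -0.612 20.35
```

```bash
python3 -m inch '[[[1,0,0,0,-0.025],[1,0,0,0,-0.05],[1,0,0,0,-0.05]]]' >/dev/null; python3 q.py
```

```text
F [-2.3  1.5  2.3] T [ 0.292  0.544 -0.054] pos [0.6069 0.1612 0.1265] yaw 43.74 gap 0.3742 j6 -0.562 20.725
```

```bash
python3 -m inch '[[[1,0,0,0,-0.025],[1,0,0,0,-0.05],[1,0,0,0,-0.05]]]' >/dev/null; python3 q.py
```

```text
F [-3.3  2.5  2.6] T [ 0.425  0.481 -0.006] pos [0.6069 0.1612 0.1265] yaw 40.88 gap 0.3777 j6 -0.512 21.1
```

```bash
python3 -m inch '[[[1,0,0,0,-0.025],[1,0,0,0,-0.05],[1,0,0,0,-0.05]]]' >/dev/null; python3 q.py
```

```text
F [-2.9  2.1  2.8] T [0.468 0.494 0.014] pos [0.6069 0.1612 0.1264] yaw 38.01 gap 0.378 j6 -0.462 21.475
```

```bash
python3 q.py | grep -q "T" && python3 -m inch '[[[1,0,0,0,-0.025],[1,0,0,0,-0.05],[1,0,0,0,-0.05]]]' >/dev/null; python3 q.py
```

```text
F [-2.5  2.7  2. ] T [ 0.451  0.427 -0.074] pos [0.6069 0.1612 0.1265] yaw 35.14 gap 0.3786 j6 -0.412 21.85
```

```bash
python3 -m inch '[[[1,0,0,0,-0.025],[1,0,0,0,-0.05],[1,0,0,0,-0.05]]]' >/dev/null; python3 q.py
```

```text
F [-2.4  2.7  2.1] T [ 0.458  0.41  -0.045] pos [0.6069 0.1612 0.1265] yaw 32.29 gap 0.3783 j6 -0.362 22.225
```

```bash
python3 -m inch '[[[1,0,0,0,-0.025],[1,0,0,0,-0.05],[1,0,0,0,-0.05]]]' >/dev/null; python3 q.py
```

```text
F [-1.8  2.7  1.9] T [ 0.497  0.346 -0.041] pos [0.6069 0.1612 0.1265] yaw 29.41 gap 0.3769 j6 -0.312 22.6
```

```bash
python3 -m inch '[[[1,0,0,0,-0.025],[1,0,0,0,-0.05],[1,0,0,0,-0.05]]]' >/dev/null; python3 q.py
```

```text
F [-1.7  4.   2.8] T [0.577 0.242 0.013] pos [0.6069 0.1612 0.1264] yaw 26.55 gap 0.3835 j6 -0.262 22.975
```

```bash
python3 -m inch '[[[1,0,0,0,-0.025],[1,0,0,0,-0.05],[1,0,0,0,-0.05]]]' >/dev/null; python3 q.py
```

```text
F [-0.9  3.2  1.7] T [ 0.512  0.271 -0.032] pos [0.6069 0.1612 0.1265] yaw 23.69 gap 0.3781 j6 -0.212 23.35
```

```bash
python3 -m inch '[[[1,0,0,0,-0.025],[1,0,0,0,-0.05],[1,0,0,0,-0.05]]]' >/dev/null; python3 q.py
```

```text
F [-1.1  2.2  2.2] T [0.525 0.196 0.062] pos [0.6069 0.1612 0.1265] yaw 20.83 gap 0.3797 j6 -0.162 23.725
```

```bash
python3 -m inch '[[[1,0,0,0,-0.025],[1,0,0,0,-0.05],[1,0,0,0,-0.05]]]' >/dev/null; python3 q.py
```

```text
F [-0.8  2.1  1.9] T [0.491 0.221 0.184] pos [0.6069 0.1611 0.1265] yaw 17.96 gap 0.3826 j6 -0.112 24.1
```

```bash
cat > q.py <<'E'
from h import *
T=[]
for i in range(4):
    s=monitor.observe(); T.append(s["wrist_torque"][2]); cams.snapshot("top")
print("F",s['force'].round(1),"Tz",np.mean(T).round(3),np.std(T).round(3),"yaw",np.degrees(np.arctan2(*R.from_quat(s["tcp_rot"]).as_matrix()[[1,0],2])).round(2),"gap",round(s["finger_gap"],4),round(s["t"],2))
E
python3 -m inch '[[[1,0,0,0,-0.01],[1,0,0,0,-0.02],[1,0,0,0,-0.02]]]' >/dev/null; python3 q.py
```

```text
F [-1.6  2.4  2.8] Tz 0.304 0.008 yaw 16.85 gap 0.3812 24.62
```

```bash
python3 -m inch '[[[1,0,0,0,-0.01],[1,0,0,0,-0.02],[1,0,0,0,-0.02]]]' >/dev/null; python3 q.py
```

```text
F [-1.   3.3  2.6] Tz 0.436 0.021 yaw 15.7 gap 0.3822 25.2
```

```bash
python3 -m inch '[[[1,0,0,0,-0.015],[1,0,0,0,-0.03],[1,0,0,0,-0.03]]]' >/dev/null; python3 q.py
```

```text
F [-1.1  2.6  2.1] Tz 0.665 0.035 yaw 13.98 gap 0.3791 25.77
```

```bash
python3 -m inch '[[[1,0,0,0,-0.015],[1,0,0,0,-0.03],[1,0,0,0,-0.03]]]' >/dev/null; python3 q.py
```

```text
F [-0.4  2.9  2.7] Tz 0.806 0.013 yaw 12.27 gap 0.3814 26.35
```

```bash
python3 -m inch '[[[1,0,0,0,-0.015],[1,0,0,0,-0.03],[1,0,0,0,-0.045],[1,0,0,0,-0.05],[1,0,0,0,-0.05]]]' >/dev/null; python3 q.py
```

```text
F [-1.4  1.7  2.1] Tz 1.124 0.024 yaw 9.4 gap 0.382 27.18
```

```bash
python3 -m inch '[[[1,0,0,0,-0.015],[1,0,0,0,-0.03],[1,0,0,0,-0.03]]]' >/dev/null; python3 q.py
```

```text
F [-1.2 -0.4  2.8] Tz 0.89 0.014 yaw 7.67 gap 0.3821 27.75
```

```bash
python3 - <<'E'
from w import *
p=cams.snapshot("side"); i=p["image"][190:290,220:370,::-1]; cv2.imwrite("pics/s8.png",cv2.resize(i,(750,500),interpolation=cv2.INTER_CUBIC))
for q,z in dict(lower_corner=.115,jam_corner=.127,spanner=.094,spanner_jaw=.099).items():
    for r in cams.spot_point(p,q)[:2]: print(q,round(r["score"],2),np.round(r["uv"],1),at_z(p,r["uv"],z).round(4))
t=cams.snapshot("top"); X=cloud(t); z=X[...,2]
print(monitor.observe()["wrist_torque"])
E
```

```text
lower_corner 0.74 [273.3 226.2] [0.6321 0.1482 0.115 ]
jam_corner 0.66 [272.9 223. ] [0.632 0.149 0.127]
spanner 0.81 [314.7 239.4] [0.5263 0.1597 0.094 ]
spanner_jaw 0.74 [388.5 176.1] [ 0.3436 -0.1171  0.099 ]
spanner_jaw 0.63 [282.7 234.4] [0.6072 0.158  0.099 ]
[-0.62975063  0.03759257  0.87988374]
```

View pics/s8.png

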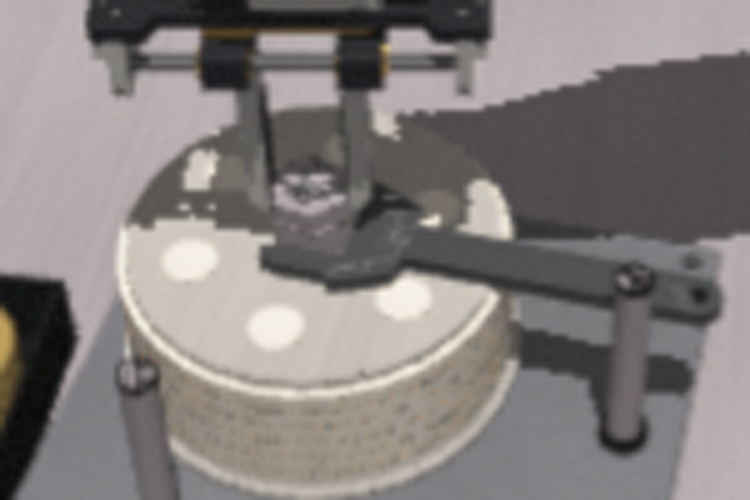

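```bash
python3 -m inch '[[[0,0,0,0,0],[0,0,0,0,0],[0,0,0,0,0],[0,0,0,-0.001,0.06],[0,0,0,-0.001,0.11],[0,0,0,-0.001,0.11],[1,0,0,-0.001,0.11],[1,0,0,-0.001,0.11],[1,0,0,-0.001,0.11],[1,0,0,-0.001,0.11]]]' ; python3 q.py
```

```text
t: 29.35
position: [0.6069, 0.1612, 0.1254]
tcp_rot: [-0.086, 0.702, 0.086, 0.702]
force: [0.1, 0.4, -0.3]
finger_gap: 0.38
F [0.4 0.2 0. ] Tz 0.006 0.02 yaw 13.98 gap 0.3795 29.5
```

```bash
python3 -m inch '[[[1,0,0,0,-0.02],[1,0,0,0,-0.05],[1,0,0,0,-0.08],[1,0,0,0,-0.08]]]' >/dev/null; python3 q.py
```

```text
F [-0.4  0.1  0.2] Tz 0.963 0.011 yaw 9.42 gap 0.381 30.2
```

```bash
python3 -m inch '[[[1,0,0,0,-0.012],[1,0,0,0,-0.02],[1,0,0,0,-0.02]]]' >/dev/null; python3 q.py
```

```text
F [-0.7  1.7  1.4] Tz 0.994 0.023 yaw 8.26 gap 0.3809 30.77
```

```bash
python3 -m inch '[[[1,0,0,0,-0.012],[1,0,0,0,-0.02],[1,0,0,0,-0.02]]]' >/dev/null; python3 q.py
```

```text
F [-1.1 -0.1  1.1] Tz 1.045 0.03 yaw 7.1 gap 0.3818 31.35
```

```bash
python3 -m inch '[[[1,0,0,0,-0.015],[1,0,0,0,-0.03],[1,0,0,0,-0.03]]]' >/dev/null; python3 q.py
```

```text
F [-1.4 -1.2  2. ] Tz 1.273 0.027 yaw 5.39 gap 0.3844 31.93
```

```bash
python3 -m inch '[[[0,0,0,0,0],[0,0,0,0,0],[0,0,0,0,0],[-0.2,0,0,0.02,0],[-0.2,0,0,0.06,0],[-0.2,-0.03,0.002,0.08,0.18],[-0.2,-0.08,0.005,0.11,0.36],[-0.2,-0.13,0.0075,0.115,0.54],[-0.2,-0.163,0.0075,0.115,0.72],[-0.2,-0.163,0.0075,0.115,0.9]]]'; python3 -m inch '[[[-0.2,0,0,0,0.18],[-0.2,0,0,0,0.36],[-0.2,0,0,0,0.454],[-0.2,0,0,0,0.454]]]'; python3 - <<'E'
from w import *
p,st=look("w9.png",dict(guide_post=.012,jam_nut=.115,jam_corner=.127,lower_corner=.115,spanner=.094,spanner_jaw=.0985))
print(st["position"],np.degrees(np.arctan2(*R.from_quat(st["tcp_rot"]).as_matrix()[[1,0],2])))
cv2.imwrite("pics/w9c.png",cv2.resize(p["image"][100:400,180:480,::-1],(600,600),interpolation=cv2.INTER_CUBIC))
E
```

```text
t: 33.22
position: [0.4425, 0.1689, 0.2412]
tcp_rot: [-0.339, 0.62, 0.339, 0.621]
force: [0.2, 0.5, 0.4]
finger_gap: 0.595
t: 33.72
position: [0.4439, 0.1687, 0.2405]
tcp_rot: [-0.468, 0.53, 0.468, 0.53]
force: [-0.7, -0.5, 0.4]
finger_gap: 0.601
guide_post 0.95 [343.3 171.3] [0.4464 0.2014 0.012 ]
jam_nut 0.96 [327.4 349.7] [0.6068 0.1608 0.115 ]
jam_nut 0.65 [328.9 379.3] [0.6432 0.1582 0.115 ]
jam_corner 0.87 [330.5 374.7] [0.6271 0.1612 0.127 ]
jam_corner 0.61 [327.  288.2] [0.5316 0.1687 0.127 ]
lower_corner 0.82 [324.6 368.8] [0.6295 0.1553 0.115 ]
spanner 0.95 [329.4 269.2] [0.5289 0.1725 0.094 ]
[0.44389449 0.16865401 0.24050272] 82.90796467118042
```

View pics/w9c.png

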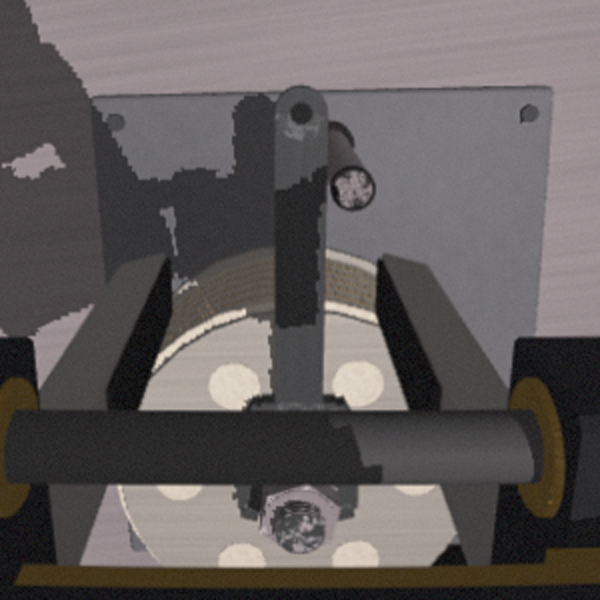

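```bash
cat > g.py <<'E'
from w import *
st=monitor.observe(); p=cams.snapshot("wrist"); g=p["image"].astype(float).mean(2)
def sub(row,a,b,t):
    for u in range(a,b):
        if (row[u]-t)*(row[u+1]-t)<=0: return u+(t-row[u])/(row[u+1]-row[u]+1e-9)
C=[]
for v0 in list(range(165,185,3))+list(range(264,298,3)):
    r=g[v0-1:v0+2].mean(0); c=330-(v0-160)*2/130; l=[];
    gx=np.abs(np.gradient(cv2.GaussianBlur(r.reshape(1,-1),(5,1),0)[0]))
    a=int(c-19); l=a+np.argmax(gx[a:a+12]); b=int(c+8); q=b+np.argmax(gx[b:b+12])
    f=lambda k:k+(gx[k+1]-gx[k-1])/(2*(2*gx[k]-gx[k-1]-gx[k+1])+1e-9)
    A,B=at_z(p,(f(l),v0),.104,st),at_z(p,(f(q),v0),.104,st); C.append([*((A+B)/2)[:2],np.linalg.norm(A-B)])
C=np.array(C); print(C.round(4).tolist()); ok=abs(C[:,2]-np.median(C[:,2]))<.001
a=np.polyfit(C[ok,0],C[ok,1],1); print(ok.sum(),"yaw",np.degrees(np.arctan(a[0])),"y at .53",np.polyval(a,.53),np.std(C[ok,1]-np.polyval(a,C[ok,0])))
X=cloud(p,st); print("top z near .45/.54", [np.nanmedian(X[v-2:v+3,325:332,2]) for v in (175,200,280)])
E
python3 g.py
```

```text
[[0.4229, 0.1849, 0.0233], [0.4256, 0.1845, 0.0237], [0.4283, 0.1842, 0.0236], [0.431, 0.1839, 0.0241], [0.4338, 0.1837, 0.024], [0.4365, 0.1832, 0.024], [0.439, 0.1806, 0.0193], [0.5185, 0.1723, 0.0256], [0.5216, 0.1717, 0.0258], [0.5247, 0.1707, 0.0271], [0.5279, 0.1708, 0.0264], [0.5311, 0.1705, 0.0263], [0.5343, 0.1703, 0.0255], [0.5376, 0.1701, 0.0251], [0.5407, 0.1688, 0.027], [0.544, 0.1688, 0.0263], [0.5473, 0.1684, 0.0262], [0.5506, 0.1683, 0.0256], [0.5549, 0.1756, 0.0233]]
9 yaw -7.071439338489037 y at .53 0.17072645804755088 0.00016750156002505174
top z near .45/.54 [np.float64(0.10438152374626819), np.float64(0.1042411431647069), np.float64(0.10382709300987375)]
```

```bash
python3 -m inch '[[[-0.2,0.045,0.0005,-0.03,0],[-0.2,0.089,0.0007,-0.06,0],[-0.2,0.089,0.0007,-0.1,0],[-0.2,0.089,0.0007,-0.13,0],[-0.2,0.089,0.0007,-0.134,0],[-0.2,0.089,0.0007,-0.134,0],[-0.2,0.089,0.0007,-0.134,0]]]'; python3 q.py
```

```text
t: 35.0
position: [0.5335, 0.1695, 0.108]
tcp_rot: [-0.469, 0.529, 0.468, 0.53]
force: [0.3, -0.3, 0.0]
finger_gap: 0.599
F [ 0.   0.2 -0. ] Tz 0.02 0.037 yaw 82.97 gap 0.5998 35.15
```

```bash
python3 -m inch '[[[-0.2,0,0,-0.002,0],[-0.2,0,0,-0.002,0],[0.3,0,0,-0.002,0],[1,0,0,-0.002,0],[1,0,0,-0.002,0],[1,0,0,-0.002,0],[1,0,0,-0.002,0],[1,0,0,-0.002,0]]]'; python3 q.py
```

```text
t: 36.2
position: [0.5329, 0.1695, 0.1045]
tcp_rot: [-0.468, 0.53, 0.468, 0.53]
force: [-1.0, 2.6, 0.7]
finger_gap: 0.248
F [ 0.3  2.8 -0.3] Tz 0.085 0.021 yaw 82.96 gap 0.2491 36.35
```

```bash
python3 -m inch '[[[1,0,-0.0004,0.002,0],[1,-0.004,0.0001,0.003,0],[1,-0.0099,0.0008,0.003,0],[1,-0.0198,0.0021,0.003,0],[1,-0.0298,0.0033,0.003,0],[1,-0.0298,0.0033,0.003,0]]]'; python3 q.py
```

```text
t: 37.15
position: [0.5022, 0.1726, 0.1074]
tcp_rot: [-0.468, 0.53, 0.469, 0.529]
force: [0.4, 0.0, -4.9]
finger_gap: 0.25
F [ 0.1  0.2 -3.4] Tz -0.015 0.011 yaw 82.96 gap 0.2461 37.3
```

```bash
python3 -m inch '[[[1,-0.012,0.0015,0,0],[1,-0.025,0.0028,0,0],[1,-0.037,0.004,0,0],[1,-0.037,0.004,0.03,0],[1,-0.037,0.004,0.08,0],[1,-0.037,-0.02,0.09,0],[1,-0.03,-0.08,0.09,0],[1,-0.02,-0.14,0.09,0],[1,0,-0.2,0.09,0],[1,0.02,-0.26,0.09,0]]]'; python3 q.py
```

```text
t: 38.6
position: [0.5225, -0.0875, 0.1978]
tcp_rot: [-0.469, 0.529, 0.468, 0.53]
force: [0.8, 0.9, -3.8]
finger_gap: 0.25
F [-1.   1.1 -4.3] Tz -0.013 0.014 yaw 82.76 gap 0.252 38.75
```

```bash
python3 -m inch '[[[1,0.01,-0.06,0,0],[1,0.02,-0.12,0,0],[1,0.033,-0.15,-0.03,0],[1,0.033,-0.15,-0.08,0],[1,0.033,-0.15,-0.13,0],[1,0.033,-0.15,-0.165,0],[1,0.033,-0.15,-0.178,0],[1,0.033,-0.15,-0.183,0],[1,0.033,-0.15,-0.183,0],[1,0.033,-0.15,-0.183,0]]]'; python3 q.py
```

```text
t: 40.05
position: [0.5562, -0.2361, 0.0157]
tcp_rot: [-0.469, 0.529, 0.468, 0.53]
force: [0.3, -1.0, -4.8]
finger_gap: 0.252
F [-0.7 -0.  -4.2] Tz 0.01 0.033 yaw 82.96 gap 0.2501 40.2
```

```bash
python3 -m inch '[[[1,0,0,-0.002,0],[1,0,0,-0.004,0],[1,0,0,-0.005,0],[1,0,0,-0.005,0]]]'; python3 q.py
```

```text
t: 40.75
position: [0.5557, -0.236, 0.0105]
tcp_rot: [-0.468, 0.53, 0.468, 0.53]
force: [-6.0, 1.9, 9.9]
finger_gap: 0.247
F [-6.4  3.7  9.2] Tz -0.007 0.031 yaw 82.97 gap 0.2495 40.9
```

Contact with the table; release and retreat.

```bash
python3 -m inch '[[[0.3,0,0,0,0],[0,0,0,0,0],[0,0,0,0,0],[0,0,0,0,0],[-0.3,0,0,0.02,0],[-0.3,-0.02,0,0.08,0],[-0.3,-0.05,0.02,0.14,0],[-0.3,-0.1,0.08,0.2,0],[-0.3,-0.1,0.14,0.22,0],[-0.3,-0.1,0.14,0.22,0]]]'; python3 - <<'E'
from w import *
st=monitor.observe(); print(st["position"],st["force"])
t=cams.snapshot("top")
for q,z in dict(spanner=0,spanner_jaw=.0045,spanner_small=0,lid=0,lower_corner=.115,jam_corner=.127,guide_post=.012).items():
    for r in cams.spot_point(t,q)[:2]: print(q,round(r["score"],2),at_z(t,r["uv"],z).round(4))
X=cloud(t)
s=cams.snapshot("side"); a=cv2.resize(s["image"][180:290,215:375,::-1],(800,550),interpolation=cv2.INTER_CUBIC)[:, :400]
b=cv2.resize(t["image"][110:260,240:460,::-1],(400,273)); z=np.zeros((550,800,3),np.uint8); z[:,:400]=a; z[:273,400:]=b; z[277:,400:]=cv2.resize(s["image"][60:280,180:500,::-1],(400,273)); cv2.imwrite("pics/fin.png",z)
E
```

```text
t: 42.2
position: [0.455, -0.0943, 0.2326]
tcp_rot: [-0.47, 0.529, 0.467, 0.53]
force: [0.4, 0.6, -0.3]
finger_gap: 0.651
[ 0.45499146 -0.0943312   0.23259292] [ 0.44235408  0.56814822 -0.29225839]
spanner 0.54 [ 0.5504 -0.2351  0.    ]
spanner_jaw 0.55 [ 0.617  -0.2397  0.0045]
spanner_small 0.67 [ 0.5674 -0.3469  0.    ]
spanner_small 0.18 [0.6495 0.173  0.    ]
lid 0.66 [ 0.3127 -0.253   0.    ]
lower_corner 0.6 [0.6264 0.1598 0.115 ]
jam_corner 0.55 [0.6346 0.1627 0.127 ]
jam_corner 0.35 [0.6066 0.1604 0.127 ]
guide_post 0.67 [0.436  0.2101 0.012 ]
guide_post 0.55 [0.629  0.1751 0.012 ]
```

View pics/fin.png

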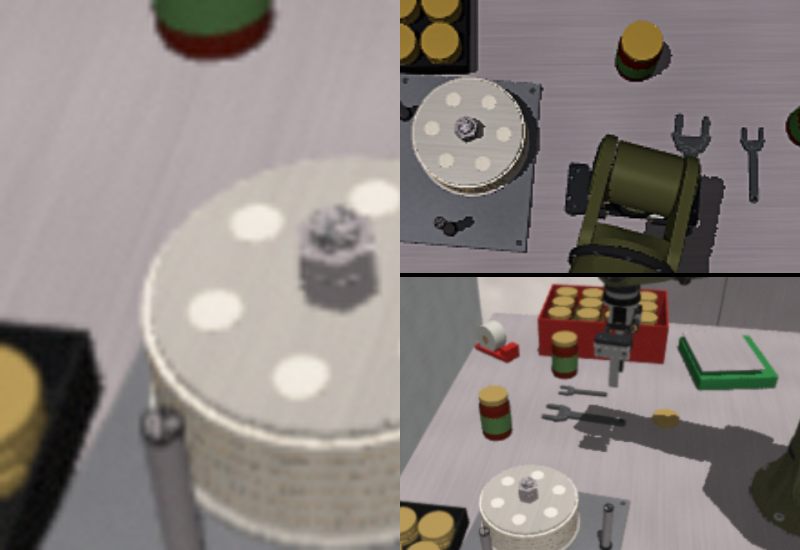

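```bash
python3 -c "
from workcell import job
print(job.sign_off())"
```

```text
the job is handed in; nothing more can be done
None
```

The job is done and handed in after about 42 s of robot time. The jam nut is tight on the lower nut, and the spanner is back on the table near where it started.

- **Spanner on:** I pushed the larger spanner onto the lower nut until it met about 10 N, eased it back about 1.5 mm and let go. It came to rest flat on the disc.
- **Tightening:** With the handle stopped by the post, I turned the jam nut clockwise. The torque dropped from 1.12 to 0.89 N m partway, which I took as the fingers slipping on the nut. I re-gripped squarely, and the last reading was 1.27 N m.
- **Spanner off:** It pulled off with no noticeable resistance. The last pictures show it lying flat and clear of the unwinder. The post is upright, and nothing else I could see had moved.

**Lower nut turn:** I didn't measure this directly. The spanner turned about 1.3°, so with the play in its jaw I put the nut at about 3°. Two comparisons of the detected nut corner (side and wrist cameras) suggested 13–21°, which would break the 15° limit if real. I judged them unreliable because the two nuts' corners were easy to confuse.

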